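Rack the last gel cassette and close the retaining flap

TASK

Lift the gel cassette with the tall grip tab out of its drip stand and slide it, tab up, fully down into the one empty slot of the slotted rack (the slot marked by the small clip), leaving the neighbouring cassettes in their slots. Then swing the rack's retaining flap all the way down over the cassettes and let go. Do not force anything, and leave the bottle and the tin between the rack and the stand where they are.

Things in the scene. Friction and masses are not known exactly. Their poses are not given: they have to be found in the camera images.
- cassette_center (a point): Centre of the body of the loose gel cassette to be moved, about 70 g: white flat cassette with a grey window on both faces, 90 mm wide (its x axis), 8 mm thick (its y axis), 64 mm high (z, upright), standing in the drip stand at the start, its underside 32 mm below this point. From the middle of its top edge rises a flat grip tab 26 mm wide (x), 8 mm thick (y), 40 mm tall; total height 104 mm. Symmetrical: either way round is right.
- cassette_tab (a point): Centre of the cassette's grip tab, 52 mm above cassette_center along its z axis, 20 mm above the shoulders and 20 mm below the tab's top. Same axes. Pinch the tab across its 8 mm thickness (y).
- slot_clip: Small black clip (about 10 x 8 x 13 mm) fixed on the near lip of the rack at the one empty slot. Its origin is NOT at the clip but at the centre of that slot's floor, 6 mm above the bench: the seated cassette's underside centre comes here. x runs along the slot (away from the robot at yaw 0), y across it, z up. The slot is 11 mm wide, guided by round-topped fins up to 46 mm above the bench near both ends, and 98 mm long between low lips.
- gel_rack: Fixed aluminium rack, 118 mm along x, 132 mm along y, origin under its centre on the bench. Five slots parallel to its x axis, at y = -40, -20, 0, 20, 40 mm; one of the three inner ones is empty, the others hold tabless cassettes whose tops are 70 mm above the bench. The retaining flap is hinged along its far (+x) side; two hinge posts at x = 58, y = +-63 mm are 76 mm high.
- flap_hinge (a point): Middle of the flap's hinge line, fixed on the rack at x = 58 mm, y = 0, 72 mm above the bench; the hinge line runs along the rack's y axis.
- flap (a joint): Hinge angle of the steel retaining flap, a plate 112 mm long (along the rack's y) that reaches 39 mm from the hinge line and is 3 mm thick with a rounded 6 mm edge. 0 = closed, lying level over the far shoulders of seated cassettes (2 mm above them, and beside the tab); 1.57 = upright; range 0 to 2.0. It starts open, leaning back away from the slots. Stiff hinge (0.03 N m): it stays about where it is left and can be pushed shut with about 1 to 2 N.
- flap_edge (a point): Middle of the flap's free edge, 36 mm from the hinge line.
- drip_stand: Fixed aluminium stand, 112 x 60 mm, origin under its centre on the bench, one slot (11 mm wide, fins up to 30 mm above the bench) along its x axis, its floor 6 mm above the bench, holding the cassette at the start.
- spare_0: One of the four tabless cassettes, 90 x 8 x 64 mm, loose in the rack's slots with 1.5 mm play each side; origin at the centre of its underside, y across its thickness, z up.
- spare_1: One of the four tabless cassettes, 90 x 8 x 64 mm, loose in the rack's slots with 1.5 mm play each side; origin at the centre of its underside, y across its thickness, z up.
- spare_2: One of the four tabless cassettes, 90 x 8 x 64 mm, loose in the rack's slots with 1.5 mm play each side; origin at the centre of its underside, y across its thickness, z up.
- spare_3: One of the four tabless cassettes, 90 x 8 x 64 mm, loose in the rack's slots with 1.5 mm play each side; origin at the centre of its underside, y across its thickness, z up.
- reagent: Small brown bottle with a black cap, 34 mm diameter, 75 mm high, loose, between rack and stand; origin under its centre. To be left alone.
- swabs: Round open tin, 61 mm diameter, 35 mm high, loose, nearer the robot; origin under its centre. To be left alone.
There are look-alikes about, which are no part of the job. What is shaped like the gel_rack but purple or red is not meant.

How it is judged:
By the outcome, as a careful person would: the job done as asked, in the order asked, and still so for the second after the job is handed in, with the robot touching nothing.
It also fails if it takes over 46 s, if anything falls off the work surface, if the arm or the gripper's body presses on something with over 40 N, if the wrist force passes 120 N, or if a joint passes its speed limit or range.

ROBOT

A 6-joint arm with a two-finger parallel gripper is mounted at the origin on a cart in front of the work surface, level with it; the furniture and walls round the work are solid. World frame = base frame: x ahead of the robot, y to its left, z up, the work surface at z = 0. Lengths are in mm, angles in rad, forces in N, time in s.
With the tool pointing down it reaches from about 275 to 875 mm from the base axis. Payload 12.5 kg.
Tool frame: the origin (TCP) lies between the finger pads; the fingertips stand manip.tip_extent ahead of it and the grasp point (between the pads) lies 8 mm behind it (manip.tip_extent is the distance from the TCP to the fingertips, in mm); z points along the fingers, y is the line along which they close (so a half turn about z gives the same grasp; the last joint's range is limited). The gripper opens to 85 mm and grips with 20 to 120 N. Pads are 22 mm wide; open, the fingers measure 114 mm over their backs; the gripper's body (76 mm by 85 mm) begins 54 mm behind the grasp point. The pads swing forward as they close: fully open they stand 13 mm farther back than shut.
Start: joints at [1.252, 0.351, 1.652, -0, 1.139, -0.085], TCP at [127.39, 535.029, 242.29] pointing down, gripper open.
Joint ranges: [-2.75, 2.75], [-0.79, 2.1], [0.01, 2.65], [-1.57, 4.71], [0.07, 3.14], [-2.87, 2.87]. Speed limits (rad/s): [2.22, 2.22, 2.79, 3.14, 3.14, 3.14].

INTERFACE

Orientations are given as a rotation vector (axis times angle).
In Python, from plant import manip gives the robot as it stands. Calls block until the motion is done:
- manip.move_pose(position, orientation): joint-space move of the TCP to a pose.
- manip.servo_line(position, rotation=None, velocity=150, contact_N=None): straight line of the TCP; rotation=None keeps the orientation; velocity is the mean speed in mm/s. With contact_N (N) it stops when the force on the tool has changed by that much, and returns True; else False.
- manip.set_joints(angles): joint-space move.
- manip.set_gripper(opening, effort=None): finger opening in mm; effort is the grip in N (None keeps the last); returns when the fingers have stopped.
- manip.dwell(seconds).
- manip.solve_ik(position, orientation): joint angles nearest the present ones, or None.
- manip.get_state(): the state.
- manip.grab_frame(name): name is "scene" or "top"; returns (picture, depth): 420x560x3 uint8, red, green, blue; 420x560 float32, mm along the optical axis (not along the pixel's ray), 0 where there is no reading.
- manip.camera_model(name): a dict with "fx", "fy", "cx", "cy" (pixels), "world_from_camera" (4x4, takes a point from camera to world coordinates). Camera axes: x right, y up, looking along -z (the intrinsics and any distortion apply to the point x, -y, -z); pixel columns grow to the right and rows downward; lengths in mm; the calibration is good to about 2 mm. A picture is of the moment at which its call begins. camera_model takes no time and is no camera call.
A pose or a line that the arm cannot do raises manip.MotionError and nothing moves.
- manip.sign_off(): hands the job in; it is judged then, once.
Trained networks look in the newest picture that a camera, given by its name, has taken for a name from the list of things; names that differ only in an ending like _2 or _b are one class to them, and where a whole thing is asked for, a point or a joint stands for the part that bears it (a point fixed in the world has none). Each returns a list of dicts, best first, with "conf" (0 to 1); they miss things now and then, are a little off and sometimes report something else, mostly with a low value. They report only what shows in the picture. A call takes as long as a camera call. They do not tell look-alikes from the thing itself.
- manip.regions_of(camera, target): "mask" (420x560 bool, what is visible of it) and "rect" ([left, top, right, bottom] in pixels, round what is visible of it).
The state is a dict: "time_s": time; "joints": joint angles; "joint_velocities": joint speeds; "effort": joint torques, N m; "eef_pos": TCP position; "ee_rot": TCP orientation; "wrist_force": force on the tool from outside, world axes, zero at the start; "moment": the same for the moment, N m; "grip_width": finger opening in mm; "gripper_force": force on a finger pad.
Only numpy, scipy, OpenCV 4.12 (cv2) and the standard library are available. Lean on these libraries where they do the work, as an engineer would, in place of code of your own. Each camera call takes 0.05 s, during which the arm holds its last target. There are 200 camera calls.

## Working session

There is one attempt and no reset: what is moved stays moved. The work goes in short steps, each a Python script; the robot and the scene stay as the last script left them, time stands still between calls to the robot, and variables do not carry over. Pictures are saved under pics/ and viewed, at most 10 in all, crops included, and the job is handed in when it is done.

```bash
ls; mkdir -p pics; python3 - <<'E'
from plant import manip
import cv2,numpy as np
ims=[]
for n in("scene","top"):
    p,d=manip.grab_frame(n); np.savez(f"{n}.npz",p=p,d=d)
    cv2.imwrite(f"pics/{n}0.png",p[:,:,::-1])
    m=manip.camera_model(n); print({k:np.round(v,3).tolist() if not isinstance(v,str) else v for k,v in m.items()})
    for t in ("cassette_center","gel_rack","slot_clip","drip_stand","flap","reagent","swabs","spare_0"):
        for r in manip.regions_of(n,t): print(n,t,round(r["conf"],2),r["rect"],r["mask"].sum())
print(manip.tip_extent, manip.get_state())
E
```

```text
pics
{'fx': 438.95, 'fy': 438.95, 'cx': 280.715, 'cy': 214.626, 'world_from_camera': [[0.893, 0.23, -0.388, 116.499], [-0.451, 0.446, -0.773, -772.932], [-0.005, 0.865, 0.502, 527.26], [0.0, 0.0, 0.0, 1.0]]}
scene cassette_center 0.92 [248.0, 152.1, 278.0, 191.1] 732
scene gel_rack 0.82 [288.8, 187.3, 365.5, 271.5] 2090
scene gel_rack 0.8 [165.2, 160.7, 216.1, 215.2] 1768
scene gel_rack 0.74 [326.5, 253.4, 428.9, 343.2] 5508
scene slot_clip 0.53 [313.2, 186.3, 327.7, 211.7] 285
scene drip_stand 0.93 [243.1, 176.9, 287.6, 207.7] 433
scene flap 0.88 [194.5, 159.2, 211.8, 181.8] 339
scene flap 0.85 [339.7, 188.0, 373.7, 233.4] 662
scene flap 0.64 [370.5, 256.7, 423.7, 302.4] 1103
scene reagent 0.61 [314.5, 187.8, 328.7, 211.3] 303
scene swabs 0.68 [232.7, 216.1, 262.8, 245.1] 670
scene swabs 0.36 [340.4, 187.1, 370.6, 232.8] 548
scene spare_0 0.87 [308.7, 228.9, 351.9, 260.8] 940
scene spare_0 0.73 [302.8, 223.0, 346.7, 241.1] 206
scene spare_0 0.64 [293.4, 212.7, 334.7, 228.3] 492
scene spare_0 0.59 [298.6, 218.3, 348.2, 240.5] 303
{'fx': 438.923, 'fy': 438.923, 'cx': 276.087, 'cy': 20
[... 827 characters left out ...]
, 'joints': array([ 1.25239696e+00,  3.50688520e-01,  1.65179214e+00,  9.74747504e-06,
        1.13912246e+00, -8.45799261e-02]), 'joint_velocities': array([-3.13291541e-04, -1.61667149e-04,  8.93603029e-04,  1.03100266e-06,
       -2.99591469e-04,  4.13453062e-04]), 'effort': array([ 2.19841866e-03, -5.06029451e+01, -2.91654450e+01,  4.89295388e-06,
        6.64052623e-04, -1.67601860e-05]), 'eef_pos': array([127.38935938, 535.02778312, 242.29883904]), 'ee_rot': array([-3.66451736e-01, -3.12013619e+00,  1.33229463e-05]), 'wrist_force': array([ 1.1148432 ,  0.28270064, -0.58564189]), 'moment': array([0.02655339, 0.02896363, 0.00680208]), 'gripper_force': 0.0, 'grip_width': 85.31312977691753}
```

```bash
python3 - <<'E'
import cv2,numpy as np
s=np.load("scene.npz")["p"];t=np.load("top.npz")["p"]
a=cv2.resize(s[140:350,150:440],(800,579),interpolation=cv2.INTER_CUBIC)
b=cv2.resize(t[150:310,145:435],(800,441),interpolation=cv2.INTER_CUBIC)
cv2.imwrite("pics/sc.png",a[:,:,::-1]);cv2.imwrite("pics/tc.png",b[:,:,::-1])
E
```

```text
(no output)
```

View pics/sc.png

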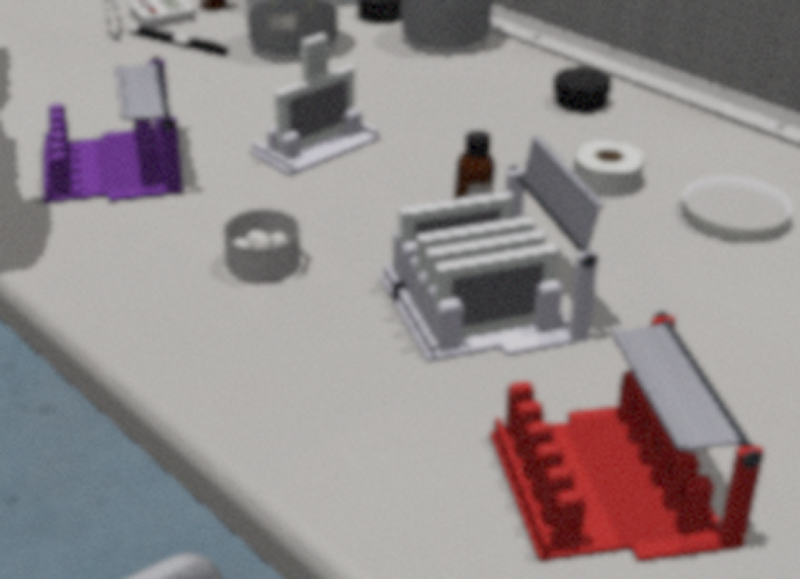

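View pics/tc.png

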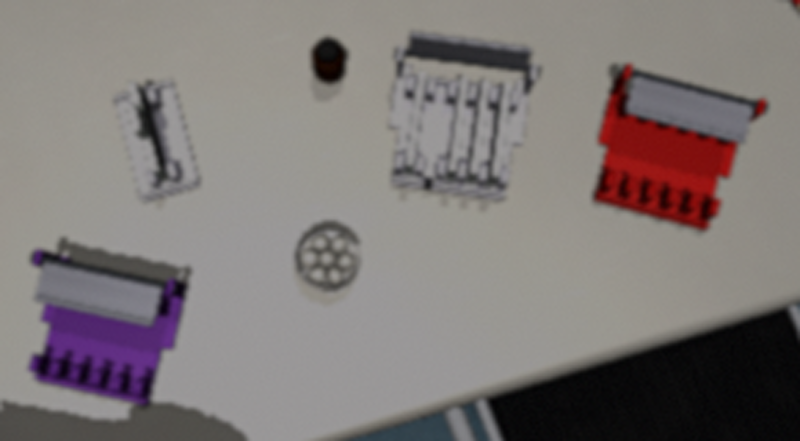

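Candidates: white cassette with the tall tab in the grey stand at scene (263,172) / top (200,198), and tabless spares in the racks. There are three racks: purple at scene (190,188), grey at scene (327,229) / top (316,193), and red at scene (378,298). I choose the grey rack. Its clip is at scene (294,245) / top (300,217), so the empty slot is the second from the left. Other black spots (bottle cap, black puck) are not the clip.

```bash
cat > h.py <<'E'
from plant import manip
import cv2,numpy as np
from scipy.optimize import least_squares
from scipy.spatial.transform import Rotation as R
def cloud(n,p,d):
    m=manip.camera_model(n);v,u=np.nonzero(d>0);z=d[v,u]
    c=np.c_[(u-m["cx"])/m["fx"]*z,-(v-m["cy"])/m["fy"]*z,-z,np.ones(len(z))]
    return (c@np.array(m["world_from_camera"]).T)[:,:3],p[v,u],np.c_[u,v]
def box(q,c,s):
    e=np.abs(q-c)-np.array(s)/2
    return np.linalg.norm(np.maximum(e,0),axis=1)+np.minimum(e.max(1),0)
def local(P,x,y,a,z=0):
    c,s=np.cos(a),np.sin(a);d=P-[x,y,z]
    return np.c_[d[:,0]*c+d[:,1]*s,-d[:,0]*s+d[:,1]*c,d[:,2]]
def fit(P,boxes,x0,z0=None):
    f=lambda v:np.min([np.abs(box(local(P,v[0],v[1],v[2],v[3]),np.array(c),s)) for c,s in boxes],axis=0)
    return least_squares(f,x0,loss="cauchy",f_scale=1.5,x_scale=[1,1,.02,1])
CAS=[((0,0,38),(90,8,64)),((0,0,90),(26,8,40))]
def rackboxes(empty): return [((0,y,38),(90,8,64)) for y in(-40,-20,0,20,40) if y!=empty]
E
python3 - <<'E'
from h import *
for n in("scene","top"):
    f=np.load(n+".npz");P,C,U=cloud(n,f["p"],f["d"])
    T=P[(abs(P[:,2])<6)&(P[:,0]>350)&(P[:,0]<700)]; print(n,"table",np.percentile(T[:,2],[5,50,95]))
    for what,rc in (("cas",dict(scene=(240,148,290,210),top=(185,176,224,228))[n]),("rack",dict(scene=(286,185,370,275),top=(285,158,345,228))[n])):
        k=(U[:,0]>rc[0])&(U[:,0]<rc[2])&(U[:,1]>rc[1])&(U[:,1]<rc[3]);Q=P[k]
        H=Q[(Q[:,2]>34)&(Q[:,2]<115)] if what=="cas" else Q[(Q[:,2]>50)&(Q[:,2]<74)]
        lo=Q[(Q[:,2]>3)&(Q[:,2]<12)]
        print(what,len(H),"mean",H.mean(0).round(1),"zmax",np.percentile(Q[:,2],[90,98,100]).round(1), "low minrect",cv2.minAreaRect(lo[:,:2].astype(np.float32)))
        c0=H.mean(0) if what=="cas" else lo.mean(0)
        best=[]
        for e in ([0] if what=="cas" else [20]):
          for a in (-.5,-.3,-.1,.1,.3):
            for dx in (-10,0,10):
             for dy in ((0,) if what=="cas" else (-10,0,10)):
              r=fit(H,CAS if what=="cas" else rackboxes(e),[c0[0]+dx,c0[1]+dy,a,0]);best.append((r.cost/len(H),e,r.x.round(3).tolist()))
        for b in sorted(best)[:3]: print(b)
E
```

```text
scene table [-1.69877261 -0.07077057  2.51352579]
cas 645 mean [543.3 183.3  60.9] zmax [ 59.2  97.1 111.4] low minrect ((579.3037109375, 264.9051208496094), (344.49737548828125, 121.09930419921875), 67.78455352783203)
(np.float64(1.9187828819426584), 0, [537.707, 160.898, 0.25, -0.288])
(np.float64(1.9188662544768171), 0, [537.487, 160.834, 0.25, -0.259])
(np.float64(1.9189860214016974), 0, [537.407, 160.809, 0.249, -0.258])
rack 1725 mean [ 537.2 -135.    63.5] zmax [ 71.1 102.6 111.4] low minrect ((608.7283935546875, -46.203399658203125), (368.1005859375, 196.9741973876953), 62.98403549194336)
(np.float64(1.5770649660064813), 20, [530.044, -134.197, -0.172, -0.038])
(np.float64(1.5770649660089306), 20, [530.044, -134.197, -0.172, -0.038])
(np.float64(1.577064966008931), 20, [530.044, -134.197, -0.172, -0.038])
top table [-3.09599118  0.74417625  4.47646704]
cas 213 mean [536.6 156.4  73.2] zmax [ 42.7 102.5 115.5] low minrect ((534.2179565429688, 151.91525268554688), (101.991455078125, 140.2657012939453), 89.48184204101562)
(np.float64(0.3775184626150804), 0, [539.704, 159.113, 0.25, 1.835])
(np.float64(0.3775184626150897), 0, [539.704, 159.113, 0.25, 1.835])
(np.float64(0.37751846261536653), 0, [539.704, 159.113, 0.25, 1.835])
rack 512 mean [ 535.6 -142.2   69.1] zmax [ 75.  108.7 115.5] low minrect ((550.009521484375, -150.42111206054688), (159.09336853027344, 188.76516723632812), 88.01300048828125)
(np.float64(1.038614144519975), 20, [533.189, -135.517, -0.169, 1.494])
(np.float64(1.0386141445227042), 20, [533.189, -135.517, -0.169, 1.494])
(np.float64(1.0386246988329662), 20, [533.187, -135.524, -0.169, 1.487])
```

```bash
cat >> h.py <<'E'
def down(a,flip=0): return (R.from_euler("z",a+flip*np.pi)*R.from_euler("x",np.pi)).as_rotvec()
E
python3 - <<'E'
from h import *
x,y,a=538.6,160,.25
for fl in (0,1):
    print(fl,manip.solve_ik([x,y,200],down(a,fl)),manip.solve_ik([535,-115,200],down(-.17,fl)),manip.solve_ik([630,-134,200],down(-.17,fl)))
# empty slot sanity: lateral histogram in rack frame of high pts
f=np.load("top.npz");P,C,U=cloud("top",f["p"],f["d"]);L=local(P,533.2,-135.5,-.169)
k=(abs(L[:,0])<30)&(L[:,2]>55)&(L[:,2]<80)&(abs(L[:,1])<80);print(np.histogram(L[k,1],np.arange(-75,80,10)))
k=(abs(L[:,1])<50)&(L[:,0]>40)&(L[:,0]<110)&(L[:,2]>80);print("flap pts",L[k].mean(0),L[k].min(0),L[k].max(0))
f0=next(fl for fl in (0,1) if all(q is not None and abs(q[5])<2.4 for q in (manip.solve_ik([x,y,200],down(a,fl)),manip.solve_ik([535,-115,200],down(-.17,fl)))))
print("flip",f0);open("flip","w").write(str(f0))
manip.set_gripper(45,40)
manip.move_pose([x,y,150],down(a,f0)); print(manip.get_state()["time_s"])
print(manip.servo_line([x,y,87],velocity=80,contact_N=8))
s=manip.get_state();print(s["eef_pos"],s["time_s"])
manip.set_gripper(0,40)
s=manip.get_state();print(s["wrist_force"],s["grip_width"],s["gripper_force"],s["time_s"])
E
```

```text
0 [ 2.05908148e-01  4.18904088e-01  1.66388421e+00 -4.44089210e-16
  1.05880436e+00  1.52670448e+00] [-0.29680902  0.39368308  1.7025961   0.          1.04531348  1.44398731] [-0.28183261  0.56274344  1.43138492  0.          1.14746429  1.45896371]
1 [ 0.20590815  0.41890409  1.66388421  0.          1.05880436 -1.61488818] [-0.29680902  0.39368308  1.7025961   0.          1.04531348 -1.69760535] [-0.28183261  0.56274344  1.43138492  0.          1.14746429 -1.68262894]
(array([ 0,  0,  0, 80,  0, 80,  0, 79,  0,  0,  0, 73,  0,  0,  0]), array([-75, -65, -55, -45, -35, -25, -15,  -5,   5,  15,  25,  35,  45,
        55,  65,  75]))
flap pts [ 87.08037118  22.2556244  435.98269318] [ 55.51338907 -49.90731866  80.56806404] [109.98571801  49.88580828 710.63834563]
flip 0
3.4083
False
[538.90830329 160.06534715  87.37994892] 4.3417
[-1.32498182  0.39926839  4.30231487] 7.302445705029668 41.2754487991333 4.7583
```

```bash
python3 - <<'E'
from h import *
x,y=538.6,160
manip.servo_line([x,y,130],velocity=60)
s=manip.get_state();print(s["wrist_force"],s["grip_width"],s["gripper_force"])
manip.servo_line([x,y,190],velocity=150)
manip.servo_line([535,-115.2,190],down(-.17),velocity=120)
manip.dwell(.3)
s=manip.get_state();print(s["eef_pos"],s["wrist_force"],s["grip_width"],s["time_s"])
for n in("scene","top"):
    p,d=manip.grab_frame(n);np.savez(n+"1.npz",p=p,d=d)
    P,C,U=cloud(n,p,d); L=local(P,535,-115.2,-.17,190-87)
    k=(abs(L[:,0])<60)&(abs(L[:,1])<20)&(L[:,2]>2)&(L[:,2]<68)
    Q=P[k]; print(n,k.sum(),np.percentile(L[k],[1,50,99],axis=0).round(1).tolist())
    if len(Q)>60: r=fit(Q,CAS,[535,-115.2,-.17,103]);print("cas",r.x.round(3),r.cost/len(Q))
    L=local(P,531.6,-134.9,-.17)
    k=(abs(L[:,0])<50)&(abs(L[:,1])<55)&(L[:,2]>48)&(L[:,2]<74);Q=P[k]
    r=fit(Q,rackboxes(20),[531.6,-134.9,-.17,0]);print("rack",k.sum(),r.x.round(3),r.cost/len(Q))
p=np.load("scene1.npz")["p"]
cv2.imwrite("pics/s1.png",cv2.resize(p[100:290,240:430],(600,600),interpolation=cv2.INTER_CUBIC)[:,:,::-1])
E
```

```text
[ 0.83677514 -0.61854679 -1.62138876] 7.2462966734704715 40.684491991996765
[ 535.01625672 -115.08975835  190.00323203] [-0.75372291  0.84895632 -0.39499935] 7.206882713363545 8.9167
scene 1218 [[-46.6, -7.0, 6.7], [-4.4, -4.1, 37.7], [42.0, 0.2, 67.4]]
cas [ 5.33534e+02 -1.15140e+02 -1.68000e-01  1.03201e+02] 0.43665764232311144
rack 1466 [ 5.29656e+02 -1.34166e+02 -1.73000e-01 -1.14000e-01] 0.3624623526844154Traceback (most recent call last):
  File "<stdin>", line 13, in <module>
    return _quantile_unchecked(
        a, q, axis, out, overwrite_input, method, keepdims, weights)
    return _ureduce(a,
                    func=_quantile_ureduce_func,
    ...<5 lines>...
                    overwrite_input=overwrite_input,
                    method=method)
    r = func(a, **kwargs)
    result = _quantile(arr,
                       quantiles=q,
    ...<2 lines>...
                       out=out,
                       weights=wgt)
    slices_having_nans = np.isnan(arr[-1, ...])
                                  ~~~^^^^^^^^^
IndexError: index -1 is out of bounds for axis 0 with size 0
```

```bash
python3 - <<'E'
from h import *
m,=[np.load("scene1.npz")];p=m["p"];P,C,U=cloud("scene",p,m["d"]);L=local(P,529.66,-134.17,-.173)
for y in(-40,-20,0,40):
    k=(abs(L[:,0])<45)&(abs(L[:,1]-y)<7)&(L[:,2]>67)&(L[:,2]<73);q=L[k];print(y,k.sum(),q.mean(0).round(2),np.percentile(q[:,0],[2,98]).round(1),"slope",np.polyfit(q[:,0],q[:,1],1)[0].round(3))
k=(abs(L[:,1])<70)&(L[:,2]>3)&(L[:,2]<60)&(abs(L[:,0])<70)
print("x ext",np.percentile(L[k,0],[.5,1,2,98,99]).round(1))
for z0,z1 in((3,10),(10,20),(40,45),(45,48)):
    k=(L[:,2]>z0)&(L[:,2]<z1)&(L[:,0]<-36)&(L[:,0]>-70)&(abs(L[:,1])<75); h,e=np.histogram(L[k,1],np.arange(-72,73,4));print(z0,np.percentile(L[k,0],[1,50]).round(1),dict(zip(e[:-1].tolist(),h.tolist())))
k=(L[:,2]>72)&(L[:,2]<79)&(L[:,0]>45)&(L[:,0]<75)&(abs(abs(L[:,1])-63)<8)
for s in(1,-1): q=L[k&(np.sign(L[:,1])==s)];print("post",len(q),q.mean(0) if len(q) else 0)
k=(L[:,2]>76)&(L[:,2]<120)&(L[:,0]>45)&(L[:,0]<85)&(abs(L[:,1])<54)&(np.abs(L[:,1]-20)>0);q=L[k];print("flap",len(q),np.polyfit(q[:,2]-72,q[:,0]-58,1),np.percentile(q[:,2],98))
p,d=manip.grab_frame("top");np.savez("top1.npz",p=p,d=d)
cv2.imwrite("pics/s1.png",cv2.resize(m["p"][100:290,240:430],(600,600),interpolation=cv2.INTER_CUBIC)[:,:,::-1])
E
```

```text
-40 140 [ -1.66 -41.58  69.47] [-43.   41.3] slope 0.006
-20 138 [ -0.57 -21.6   69.38] [-44.   42.4] slope -0.006
0 133 [-0.44 -1.5  69.37] [-43.9  41.9] slope -0.007
40 125 [ 0.16 38.2  69.29] [-42.4  42.1] slope -0.004
x ext [-56.2 -55.7 -55.   61.9  63.4]
3 [-56.7 -53.3] {-72: 0, -68: 0, -64: 0, -60: 11, -56: 23, -52: 4, -48: 7, -44: 8, -40: 4, -36: 4, -32: 3, -28: 6, -24: 5, -20: 1, -16: 6, -12: 3, -8: 4, -4: 4, 0: 5, 4: 2, 8: 5, 12: 3, 16: 6, 20: 1, 24: 2, 28: 2, 32: 1, 36: 5, 40: 4, 44: 3, 48: 3, 52: 2, 56: 0, 60: 0, 64: 0, 68: 0}
10 [-57.1 -49.5] {-72: 0, -68: 0, -64: 0, -60: 3, -56: 28, -52: 7, -48: 6, -44: 4, -40: 7, -36: 8, -32: 6, -28: 6, -24: 5, -20: 4, -16: 11, -12: 5, -8: 6, -4: 4, 0: 8, 4: 9, 8: 5, 12: 7, 16: 14, 20: 4, 24: 3, 28: 5, 32: 4, 36: 4, 40: 9, 44: 5, 48: 6, 52: 4, 56: 0, 60: 0, 64: 0, 68: 0}
40 [-46.6 -44.3] {-72: 0, -68: 0, -64: 0, -60: 0, -56: 10, -52: 2, -48: 4, -44: 5, -40: 2, -36: 4, -32: 1, -28: 1, -24: 5, -20: 0, -16: 3, -12: 2, -8: 1, -4: 3, 0: 0, 4: 4, 8: 3, 12: 1, 16: 0, 20: 0, 24: 9, 28: 3, 32: 4, 36: 2, 40: 2, 44: 2, 48: 0, 52: 1, 56: 0, 60: 0, 64: 0, 68: 0}
45 [-46.6 -42.5] {-72: 0, -68: 0, -64: 0, -60: 0, -56: 6, -52: 4, -48: 2, -44: 4, -40: 1, -36: 0, -32: 0, -28: 0, -24: 2, -20: 1, -16: 0, -12: 1, -8: 2, -4: 1, 0: 0, 4: 0, 8: 1, 12: 0, 16: 0, 20: 0, 24: 2, 28: 5, 32: 2, 36: 5, 40: 1, 44: 1, 48: 1, 52: 0, 56: 0, 60: 0, 64: 0, 68: 0}
post 22 [56.47474656 62.00042465 75.24048207]
post 34 [ 57.14831042 -64.47083551  75.13698714]
flap 493 [0.21135922 0.90069175] 109.99574898065194
```

View pics/s1.png

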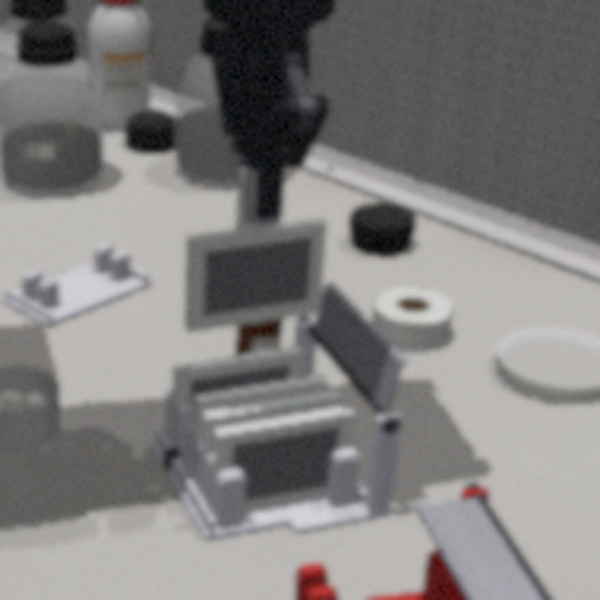

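The picture shows the cassette held upright at crop (255,275), above the empty slot next to the clip at crop (172,455). The flap is leaning back, and the bottle behind is untouched. Next I compare the held shoulder edge with the spares' top edges, using the same method for both.

```bash
python3 - <<'E'
from h import *
m=np.load("scene1.npz");P,C,U=cloud("scene",m["p"],m["d"]);L=local(P,529.66,-134.17,-.173)
def rep(n,k):
    q=L[k];print(n,k.sum(),q.mean(0).round(2),"y5/50/95",np.percentile(q[:,1],[5,50,95]).round(2),"x",np.percentile(q[:,0],[2,98]).round(1))
rep("held shoulder",(abs(L[:,0])<46)&(abs(L[:,0])>16)&(abs(L[:,1]-20)<8)&(L[:,2]>170)&(L[:,2]<176))
rep("held face",(abs(L[:,0])<40)&(abs(L[:,1]-20)<8)&(L[:,2]>112)&(L[:,2]<165))
rep("-40 face",(abs(L[:,0])<28)&(abs(L[:,1]+40)<8)&(L[:,2]>20)&(L[:,2]<62))
for y in(-40,-20,0,40): rep(y,(abs(L[:,0])<46)&(abs(L[:,0])>16)&(abs(L[:,1]-y)<8)&(L[:,2]>67)&(L[:,2]<73))
rep("outer fin -y",(L[:,0]<-30)&(L[:,0]>-56)&(L[:,1]<-49)&(L[:,1]>-70)&(L[:,2]>15)&(L[:,2]<42))
rep("fin+y top",(L[:,0]<-30)&(L[:,0]>-60)&(L[:,1]>22)&(L[:,1]<34)&(L[:,2]>35)&(L[:,2]<48))
E
```

```text
held shoulder 80 [ -3.39  17.61 172.04] y5/50/95 [14.32 17.15 21.91] x [-44.   42.9]
held face 897 [ -0.39  15.4  138.94] y5/50/95 [13.4  15.35 17.34] x [-38.5  38.2]
-40 face 454 [  0.39 -44.08  41.63] y5/50/95 [-45.96 -43.99 -42.33] x [-26.5  27. ]
-40 93 [ -3.01 -41.63  69.43] y5/50/95 [-44.91 -42.11 -37.71] x [-44.1  41.8]
-20 94 [ -1.54 -21.68  69.37] y5/50/95 [-25.71 -22.26 -16.79] x [-44.7  42.7]
0 86 [-0.56 -1.53 69.43] y5/50/95 [-5.34 -1.96  3.13] x [-44.6  43. ]
40 81 [-0.27 38.05 69.29] y5/50/95 [34.45 37.66 43.34] x [-44.3  43.1]
outer fin -y 103 [-40.04 -54.01  28.2 ] y5/50/95 [-55.97 -54.03 -51.77] x [-52.9 -31.4]
fin+y top 31 [-41.58  27.41  41.73] y5/50/95 [24.33 26.49 32.47] x [-46.2 -35.8]
```

```bash
python3 - <<'E'
from h import *
x,y=535.1,-114.6
manip.servo_line([x,y,138],down(-.172),velocity=80,contact_N=8)
print(manip.servo_line([x,y,86.3],velocity=25,contact_N=6))
manip.dwell(.1)
s=manip.get_state();print(s["eef_pos"],s["wrist_force"],s["moment"],s["grip_width"],s["time_s"])
E
```

```text
True
[ 535.06232839 -114.59392577   87.39739838] [-0.10378513  0.4492663   5.14867675] [ 0.03562673  0.1105022  -0.02273244] 7.424795958065361 11.8417
```

Contact at z = 87.4, the same as at the grasp, so the cassette is on the slot floor. I release it and check.

```bash
python3 - <<'E'
from h import *
x,y=535.1,-114.6
manip.set_gripper(22)
manip.servo_line([x,y,150],velocity=120,contact_N=8)
manip.set_gripper(0,30)
a=-.172;ux=np.array([np.cos(a),np.sin(a)])
c=np.array([531.2,-134.6])
b=c+ux*100
manip.servo_line([*(b),150],velocity=200)
print(manip.get_state()["time_s"])
p,d=manip.grab_frame("scene");P,C,U=cloud("scene",p,d);L=local(P,529.66,-134.17,-.173)
for y in(-40,-20,0,20,40):
    q=L[(abs(L[:,0])<46)&(abs(L[:,0])>16)&(abs(L[:,1]-y)<8)&(L[:,2]>66)&(L[:,2]<76)];print(y,len(q),q.mean(0).round(1))
q=L[(L[:,2]>78)&(L[:,2]<120)&(L[:,0]>50)&(L[:,0]<82)&(abs(L[:,1])<54)];print("flap",len(q),np.polyfit(q[:,2]-72,q[:,0]-58,1),np.percentile(q,[1,99],axis=0))
cv2.imwrite("pics/s2.png",cv2.resize(p[100:290,240:430],(600,600),interpolation=cv2.INTER_CUBIC)[:,:,::-1])
E
```

```text
13.8083
-40 107 [ -2.2 -42.   69.1]
-20 104 [ -2.4 -21.8  68.9]
0 96 [-1.7 -1.9 69.2]
20 96 [-2.3 18.3 69. ]
40 84 [-3.2 37.6 69. ]
flap 461 [0.22351566 0.73090425] [[ 59.26242165 -53.28092654  78.63877388]
 [ 70.07266127  52.30455804 110.14667703]]
```

View pics/s2.png

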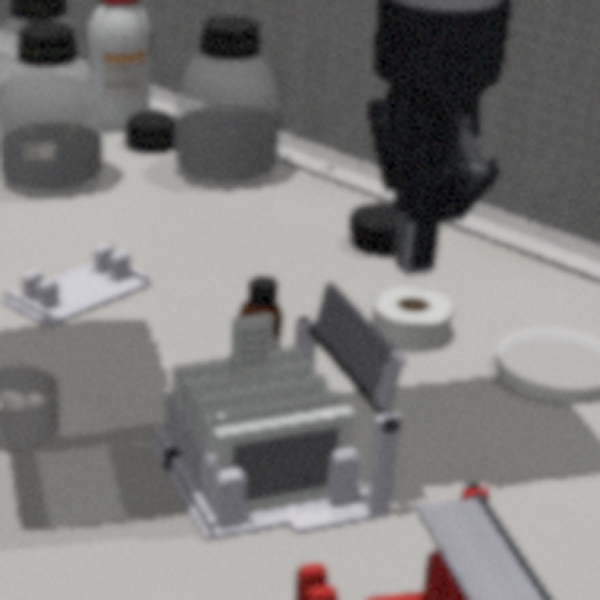

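The cassette is seated flush with the spares, with its tab at crop (255,340), and the flap still leans back at about 1.79 rad. I now push the flap from behind along an arc.

```bash
python3 - <<'E'
from h import *
a=-.172;ux=np.array([np.cos(a),np.sin(a)]);uy=np.array([-ux[1],ux[0]])
c=np.array([531.2,-134.6])
def W(x,z): return [*(c+ux*x+uy*-10),z+11]
print(manip.servo_line(W(100,150),velocity=150),manip.servo_line(W(100,95),velocity=100,contact_N=8))
for th in (1.8,1.57,1.35,1.1,.9,.7,.5,.35,.2,.1):
    r=28;x=58-r*np.cos(th)+3*np.sin(th)+11;z=72+r*np.sin(th)+3*np.cos(th)
    hit=manip.servo_line(W(x,z),velocity=70,contact_N=15)
    s=manip.get_state();print(th,hit,s["wrist_force"].round(1),s["time_s"])
    if hit: break
else:
    print("press",manip.servo_line(W(41,71.5),velocity=20,contact_N=5));s=manip.get_state();print(s["eef_pos"][2]-11,s["wrist_force"].round(1),s["time_s"])
E
```

```text
False False
1.8 False [ 0.  -0.3 -0.2] 15.275
1.57 False [ 1.2 -0.6 -0.5] 15.525
1.35 False [0.1 0.2 0.3] 15.775
1.1 False [-0.7  0.7  0.3] 16.025
0.9 False [-1.1  0.6 -0.8] 16.275
0.7 False [ 0.8  0.1 -0.1] 16.525
0.5 False [-0.   0.   0.5] 16.775
0.35 False [0.2 0.2 0.2] 17.025
0.2 False [ 0.  -0.2  0.5] 17.275
0.1 False [ 0.4  0.4 -0.3] 17.525
press True
76.03325144207344 [-2.1  0.3  7.5] 17.7667
```

```bash
python3 - <<'E'
from h import *
a=-.172;ux=np.array([np.cos(a),np.sin(a)]);uy=np.array([-ux[1],ux[0]])
c=np.array([531.2,-134.6])
def W(x,z): return [*(c+ux*x+uy*-10),z+11]
print("press",manip.servo_line(W(38,71.5),velocity=20,contact_N=10));manip.dwell(.2);s=manip.get_state();print(s["eef_pos"]-[0,0,11],s["wrist_force"].round(1))
manip.servo_line(W(38,150),velocity=150);manip.servo_line(W(-150,230),velocity=250)
p,d=manip.grab_frame("scene");P,C,U=cloud("scene",p,d);L=local(P,529.66,-134.17,-.173)
q=L[(L[:,2]>68)&(L[:,2]<85)&(L[:,0]>22)&(L[:,0]<56)&(abs(L[:,1])<52)];print("flap",len(q),np.polyfit(q[:,0]-58,q[:,2]-72,1),np.percentile(q[:,2],[2,50,98]))
print(manip.get_state()["time_s"])
cv2.imwrite("pics/s3.png",cv2.resize(p[150:300,260:410],(600,600),interpolation=cv2.INTER_CUBIC)[:,:,::-1])
E
```

```text
press True
[ 570.32597984 -151.58847974   75.99363029] [-1.5  0.2  6.7]
flap 422 [-0.00648921  3.97976985] [74.29511794 76.09042778 78.17480906]
19.8417
```

View pics/s3.png

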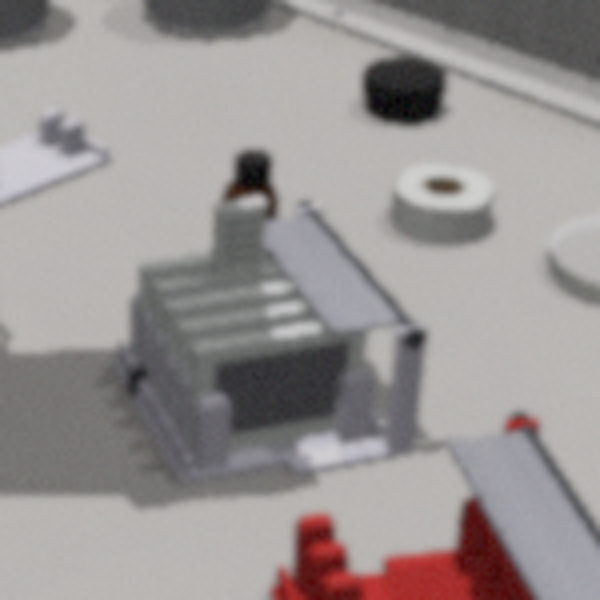

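The flap lies level over the cassettes at crop (330,270), with a slope of about 0. The tab stands beside it at (240,235), and the bottle is in place.

```bash
python3 -c "
from plant import manip
print(manip.sign_off())"
```

```text
the job is handed in; nothing more can be done
None
```

The gel cassette is fully down in the empty slot with its tab up, the flap is closed level over the cassettes, and the job was handed in at about 20 s on the robot clock (limit 46 s).

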